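# Spin the plate whirler and brake it on its index

### The job

The coated copper plate lies on the free-turning whirler. Flick the wheel round by one of its upright pegs so that it spins briskly, a turn in about six seconds or faster, and let it run untouched for at least two seconds; then, while it is still turning, brake it with a fingertip and leave it standing still with the tongue on its edge opposite the fixed pointer, easing it the last bit with the fingertip if it stopped short or long. The plate must stay lying between its stops, never lifted, and the jar, the tin and the ink tube beside the whirler must be left where they are.

Things in the scene. Friction and masses are not known exactly. Their poses are not given: they have to be found in the camera images.
- wheel: polished dark steel wheel of the plate whirler, 250 mm across, 12 mm thick, on a vertical axis over a round foot fixed to the worktop. Origin: on the axis at the wheel's underside, 30 mm above the worktop; z up, x to peg a, y to the tongue; any start angle. Its flat top is 42 mm above the worktop; its outer band, 90 to 125 mm from the axis, is bare: the place for a braking finger
- wheel_center (a point): centre of the wheel's top face, 42 mm above the worktop. The wheel turns endlessly either way: moment of inertia about 0.024 kg m2 (hidden changes of 20 percent); once flicked it coasts some 10 to 20 s, slowing steadily; a finger slides on its polished face (friction about 0.35): pressed on with 5 to 10 N it stops the wheel in 0.1 to 0.2 s, and it may swing back a few degrees when let go
- peg_a (a point): top centre of one of two equal upright steel pegs on the wheel, 80 mm from the axis on opposite sides; each 10 mm thick, rising 25 mm above the wheel's top
- peg_b (a point): top centre of the other peg
- tongue_tip (a point): outer end of the flat tongue, 20 mm wide and 6 mm thick, that sticks out 15 mm from the wheel's edge (140 mm from the axis, 38 mm above the worktop, lower than the wheel's top); a quarter turn anticlockwise of peg a
- pointer_tip (a point): inner end of the fixed steel pointer, 146 mm from the wheel's axis, 38 mm above the worktop, at the end of an arm that runs out from under the wheel and turns up just outside its edge (top 46 mm above the worktop). Its direction from the axis differs from start to start; when the tongue stands opposite it, the two tips are 6 mm apart
- plate: loose copper plate 65 x 100 x 8 mm lying on the middle of the wheel between eight small stop pins 8 mm high, its length along the line of the pegs. Origin: centre of its underside
- jar: loose glass jar of amber colour with a grey lid, 62 mm across, 88 mm high, a bystander; origin at the centre of its underside
- tin: loose metal ink tin, 61 mm across, 88 mm high, a bystander; origin at the centre of its underside, on the 6 mm thick glass slab at the right
- tube: loose ink tube lying flat, 39 x 134 x 27 mm, a bystander; origin at the centre of its underside; on the worktop in front of the hotplate, at the left

How it is judged (in metres and radians):
On the way, in this order (a step that is already met when the one before it is completed fails the run):
1. the wheel spins freely, untouched, faster than 0.8 rad/s for 2 s (angular speed of wheel above 0.8 rad/s and contact force between each of the fingers, the arm and wheel below 0.05 N), for 2 s.
2. a finger comes onto the wheel while it still turns (over 0.05 rad/s) (angular speed of wheel above 0.05 rad/s and contact force between the fingers and wheel above 0.1 N).
At the end, for the whole second after the job is handed in: The wheel is at rest (under 0.03 rad/s) with the tongue's tip within 18 mm of the pointer's tip (about 17 mm or 7 degrees to either side), the plate still flat between its stops (within 10 mm of the centre, not raised 5 mm), and jar, tin and tube each within 30 mm of where they stood (distance between tongue_tip and pointer_tip below 0.018 m and angular speed of wheel below 0.03 rad/s and horizontal distance between plate and wheel_center below 0.01 m and z of plate in the frame of wheel_center below 0.005 m and distance of each of jar, tin, tube from where it was at the start of the episode below 0.03 m); the robot touches nothing.
It fails at once if the plate is lifted or pushed out of its stops (z of plate in the frame of wheel_center above 0.01 m or horizontal distance between plate and wheel_center above 0.015 m).
It fails at once if a bystander is moved or lifted (distance of any of jar, tin, tube from where it was at the start of the episode above 0.03 m).
It also fails if it takes over 58 s, if anything falls off the work surface, if the arm or the gripper's body presses on something with over 40 N, if the wrist force passes 120 N, or if a joint passes its speed limit or range.

### The arm

A 6-joint arm with a two-finger parallel gripper is mounted at the origin on a cart in front of the work surface, level with it; the furniture and walls round the work are solid. World frame = base frame: x ahead of the robot, y to its left, z up, the work surface at z = 0. Lengths are in mm, angles in rad, forces in N, time in s.
With the tool pointing down it reaches from about 400 to 925 mm from the base axis. Payload 12.5 kg.
Tool frame: the origin (TCP) lies at the very end of the fingers, on their centre line; the grasp point (between the pads) lies 19 mm behind it (env.grasp_offset is the distance from the TCP to the grasp point, in mm); z points along the fingers, y is the direction in which the jaws open and shut (so a half turn about z gives the same grasp; the last joint's range is limited). The gripper opens to 95 mm and grips with 3 to 60 N. Pads are 20 mm wide; open, the fingers measure 119 mm over their backs; the gripper's body (75 mm by 180 mm) begins 59 mm behind the grasp point.
Start: joints at [1.154, 0.491, 1.559, -0, 1.092, -0.106], TCP at [191.122, 595.082, 182.261] pointing down, gripper open.
Joint ranges: [-3.1, 3.1], [-0.84, 2.19], [0.05, 2.79], [-1.13, 4.28], [0.06, 2.93], [-2.69, 2.69]. Speed limits (rad/s): [2.22, 2.22, 2.79, 3.14, 3.14, 3.14].

### API

Orientations are given as [roll, pitch, yaw] about the fixed x, y, z axes, in that order (R = Rz(yaw) Ry(pitch) Rx(roll)).
In Python, from cell import env gives the robot as it stands. The module is installed in compiled form; this text tells all that it offers.
- The arm moves only by the shell command python3 -m pendant 'ROWS'. ROWS is JSON, one flat list of numbers, 5 for each row, row after row: the shift along the tool's x, y, z as a fraction of full scale, then the turn about the tool's z as a fraction of full scale, then the gripper's target within -1 to 1 (shut at 1, half-way at 0, fully open at -1). In form: [x, y, z, turn, grip, x, y, z, turn, grip, ...]. A call has 1 to 10 rows; each row shifts and turns the commanded pose from where the row before left it, along the tool's axes as they then stand; what a row does not reach is not made up. Full scale, the value 1, is 0.4 m for a shift and 180 degrees for a turn. A row lasts 1/8 s, in which the tool goes at most 62.5 mm and 10.7 degrees, less where a joint would pass 70% of its speed; a pose out of reach is approached as far as the arm can. A call with a number of a shift or a turn outside -1 to 1 is refused whole. A call with a gripper value outside its range is refused whole. The fingers move at their own pace and stop on an object; the grip force is fixed at half the most. Time passes only in rows, so rows that do not move let the fingers close. It gives the time, the measured TCP pose, the force and the opening at its end, in the units of the state.
- env.state(): the state, without advancing time (a new reading comes with each control period).
- env.read_camera(name): name is "scene" or "side" or "wrist"; returns the picture (384x512x3 uint8, red, green, blue); there is no depth.
- env.camera_model(name): a dict with "fx", "fy", "cx", "cy" (pixels), "view" (4x4, takes a point from world to camera coordinates); the wrist camera has in their place "tool_from_camera" (4x4, takes a point from camera to tool coordinates, whose origin is the TCP and whose axes are the flange's). Camera axes: x right, y down, z forward; pixel columns grow to the right and rows downward; lengths in mm; the calibration is good to about 2 mm. The wrist camera is an equidistant fisheye: a pixel r from the principal point sees the ray r / f radians off the axis. A picture is of the moment at which its call begins: read the wrist's pose just before it. camera_model takes no time and is no camera call.
- env.job_done(): hands the job in, once; it reports no verdict.
Trained networks look in the newest picture that a camera, given by its name, has taken for a name from the list of things; names that differ only in an ending like _2 or _b are one class to them, and where a whole thing is asked for, a point or a joint stands for the part that bears it (a point fixed in the world has none). Each returns a list of dicts, best first, with "confidence" (0 to 1); they miss things now and then, are a little off and sometimes report something else, mostly with a low value. They report only what shows in the picture. A call takes as long as a camera call.
- env.masks_of(thing, camera): "region" (384x512 bool, what is visible of it).
- env.landmark_of(thing, camera): "xyz" ([x, y, z] in mm, in world coordinates, good to about 4 mm: a listed point, or the origin of a listed thing).
The state is a dict: "t": time; "joints": joint angles; "qvel": joint speeds; "tau": joint torques, N m; "eef_pos": TCP position; "tcp_rot": TCP orientation; "ft_force": force on the tool from outside, world axes, zero at the start; "moment": the same for the moment, N m; "opening": opening from 0.0 (shut) to 1.0 (fully open).
Only numpy, scipy, OpenCV 4.12 (cv2) and the standard library are available. Lean on these libraries where they do the work, as an engineer would, in place of code of your own. Each camera call takes 0.05 s, during which the arm holds its last target.

## Working session

There is one attempt and no reset: what is moved stays moved. The work goes in short steps, Python scripts to look and compute and a shell command to move; the robot and the scene stay as the last step left them, time stands still between calls to the robot, and variables do not carry over. Pictures are saved under pics/ and viewed, and the job is handed in when it is done.

```bash
mkdir -p pics
python3 - <<'E'
from cell import env
import cv2,numpy as np
s=env.state()
print({k:np.round(v,3).tolist() for k,v in s.items()}, env.grasp_offset)
for c in ["scene","side"]:
    im=env.read_camera(c); cv2.imwrite(f"pics/{c}0.png",im[:,:,::-1])
    for n in ["wheel_center","pointer_tip","tongue_tip","peg_a"]:
        print(c,n,[(np.round(d["xyz"],1).tolist(),round(d["confidence"],2)) for d in env.landmark_of(n,c)])
print(env.state()["t"])
E
```

```text
{'t': 0.0, 'joints': [1.154, 0.492, 1.559, 0.0, 1.092, -0.106], 'qvel': [0.001, 0.0, 0.001, 0.002, 0.0, -0.002], 'tau': [0.001, -61.266, -25.819, 0.069, 0.048, -0.0], 'eef_pos': [190.983, 594.811, 181.655], 'tcp_rot': [-3.141, -0.0, 2.831], 'ft_force': [-0.324, -0.245, -0.038], 'moment': [0.017, -0.006, -0.012], 'opening': 0.999} 18.8
scene wheel_center [([556.4, -259.5, 40.0], 0.78)]
scene pointer_tip [([435.1, -340.4, 39.0], 0.61)]
scene tongue_tip [([631.8, -384.3, 41.3], 0.68), ([622.2, -221.3, 65.0], 0.39)]
scene peg_a [([491.8, -301.3, 68.7], 0.89), ([623.7, -227.3, 62.6], 0.64)]
side wheel_center [([556.1, -259.5, 47.5], 0.71)]
side pointer_tip [([433.8, -342.8, 35.9], 0.55)]
side tongue_tip []
side peg_a [([628.5, -219.1, 67.3], 0.88), ([489.1, -302.0, 65.1], 0.8)]
0.5
```

View pics/scene0.png

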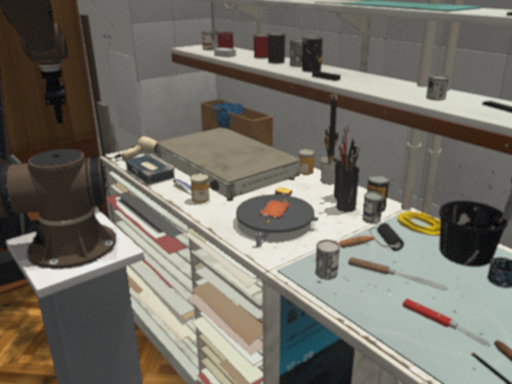

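View pics/side0.png

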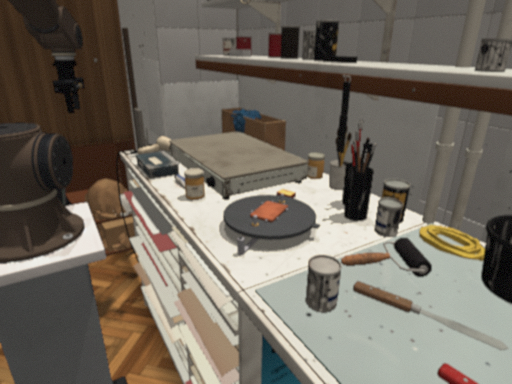

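```bash
cat > h.py <<'E'
import numpy as np
from cell import env
def rows(dw,n,yaw=None):
    """world shift dw (mm) in n rows -> tool fractions per row"""
    s=env.state()
    if yaw is None: yaw=s["tcp_rot"][2]
    c,si=np.cos(yaw),np.sin(yaw)
    x=np.array([c,si,0]);y=np.array([si,-c,0]);z=np.array([0,0,-1])
    d=np.array(dw)/n/400
    return np.round([d@x,d@y,d@z],4).tolist(), np.linalg.norm(dw)/n
E
python3 - <<'E'
from h import *
for n in ["jar","tin","tube"]:
    for c in ["scene","side"]:
        print(c,n,[(np.round(d["xyz"],1).tolist(),round(d["confidence"],2)) for d in env.landmark_of(n,c)])
p=env.state()["eef_pos"]
W=[p,[450,330,180],[530,0,180],[490,-328,150]]
for a,b in zip(W,W[1:]): print(rows(np.array(b)-np.array(a),6))
E
```

```text
scene jar [([458.9, 31.3, -0.0], 0.78)]
side jar [([457.7, 28.4, 2.3], 0.98)]
scene tin [([467.0, -575.6, 8.9], 0.8)]
side tin [([469.8, -577.7, 6.8], 0.97)]
scene tube [([466.5, 143.6, 1.0], 0.54)]
side tube [([466.8, 138.9, -2.7], 0.55)]
([-0.1365, -0.0722, 0.0009], np.float64(61.75818859421826))
([-0.0738, -0.1207, 0.0], np.float64(56.593089487832145))
([-0.0259, -0.1352, 0.0125], np.float64(55.29818160562686))
```

Run:
```python
import cv2
a=cv2.imread("pics/scene0.png")[170:260,215:335]; b=cv2.imread("pics/side0.png")[175:265,205:325]
cv2.imwrite("pics/z0.png",cv2.vconcat([cv2.resize(x,None,fx=3.3,fy=3.3,interpolation=cv2.INTER_CUBIC) for x in (a,b)]))
```

```text
(no output)
```

View pics/z0.png

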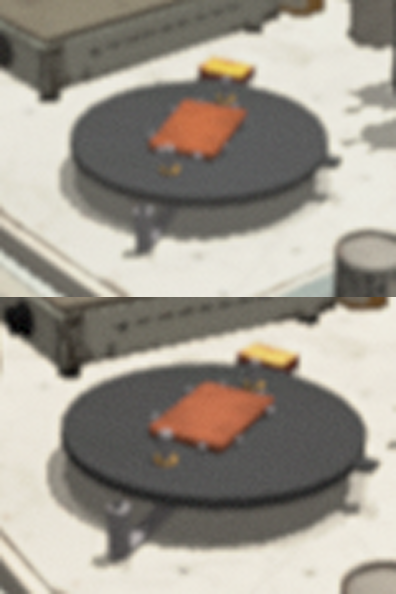

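The wheel is centred near (556, −260). The pointer is at its near-left edge (−146°), the tongue at the right (about −59°), and peg a near the robot. I'll move over in three legs.

```bash
python3 -m pendant '[-0.136,-0.072,0,0,1, -0.136,-0.072,0,0,1, -0.136,-0.072,0,0,1, -0.136,-0.072,0,0,1, -0.136,-0.072,0,0,1, -0.136,-0.072,0,0,1]'
python3 -m pendant '[-0.074,-0.121,0,0,1, -0.074,-0.121,0,0,1, -0.074,-0.121,0,0,1, -0.074,-0.121,0,0,1, -0.074,-0.121,0,0,1, -0.074,-0.121,0,0,1]'
python3 -m pendant '[-0.026,-0.135,0,0,1, -0.026,-0.135,0,0,1, -0.026,-0.135,0,0,1, -0.026,-0.135,0,0,1, -0.026,-0.135,0,0,1, -0.026,-0.135,0,0,1]'
python3 -m pendant '[0,0,0,0.058,1, 0,0,0,0.058,1, 0,0,0,0.058,1, 0,0,0,0.058,1, 0,0,0,0.058,1, 0,0,0,0.056,1]'
python3 - <<'E'
from h import *
import cv2
s=env.state()
print({k:np.round(v,3).tolist() for k,v in s.items()})
im=env.read_camera("wrist"); cv2.imwrite("pics/w1.png",im[:,:,::-1])
for c in ["wrist","scene"]:
  if c=="scene": env.read_camera(c)
  for n in ["wheel_center","pointer_tip","tongue_tip","peg_a"]:
    print(c,n,[(np.round(d["xyz"],1).tolist(),round(d["confidence"],2)) for d in env.landmark_of(n,c)])
m=env.camera_model("wrist");print(m)
E
```

```text
t: 1.55
eef_pos: [450.3, 329.2, 182.5]
tcp_rot: [3.141, 0.0, 2.831]
ft_force: [1.6, 1.2, -0.1]
opening: 0.426
t: 2.3
eef_pos: [529.6, -1.9, 182.5]
tcp_rot: [3.141, 0.001, 2.831]
ft_force: [0.6, 1.2, -0.3]
opening: 0.004
t: 3.05
eef_pos: [489.2, -329.5, 182.4]
tcp_rot: [-3.142, 0.0, 2.831]
ft_force: [0.4, -0.5, -0.1]
opening: 0.006
t: 3.8
eef_pos: [489.7, -327.6, 182.2]
tcp_rot: [3.141, -0.0, 1.738]
ft_force: [0.8, 0.2, -0.4]
opening: 0.004
{'t': 3.8, 'joints': [-0.702, 0.44, 1.65, 0.0, 1.052, -0.869], 'qvel': [0.0, -0.001, 0.001, -0.0, 0.0, 1.394], 'tau': [-0.012, -57.074, -25.111, 0.023, 0.083, -2.283], 'eef_pos': [489.659, -327.624, 182.239], 'tcp_rot': [3.141, -0.0, 1.738], 'ft_force': [0.832, 0.154, -0.401], 'moment': [-0.066, 0.081, -0.013], 'opening': 0.004}
wrist wheel_center []
wrist pointer_tip [([431.3, -338.9, 35.7], 0.88)]
wrist tongue_tip [([629.2, -381.8, 37.5], 0.69)]
wrist peg_a [([484.3, -297.8, 71.6], 0.94), ([629.4, -221.7, 65.8], 0.89)]
scene wheel_center [([556.9, -260.1, 38.9], 0.67)]
scene pointer_tip [([434.5, -341.1, 36.5], 0.52)]
scene tongue_tip [([629.9, -384.6, 41.5], 0.81)]
scene peg_a [([625.1, -225.7, 62.7], 0.73), ([490.9, -305.7, 68.0], 0.57)]
{'fx': 297.3186396354542, 'fy': 297.3186396354542, 'cx': 254.76435475070295, 'cy': 197.09719064704288, 'tool_from_camera': array([[ 6.18368686e-04, -9.64042692e-01, -2.65746694e-01,
         7.56293979e+01],
       [ 9.99999593e-01,  7.70626348e-04, -4.68672865e-04,
         7.14226146e-01],
       [ 6.56612054e-04, -2.65746296e-01,  9.64042777e-01,
        -2.02379595e+02],
       [ 0.00000000e+00,  0.00000000e+00,  0.00000000e+00,
         1.00000000e+00]])}
```

View pics/w1.png

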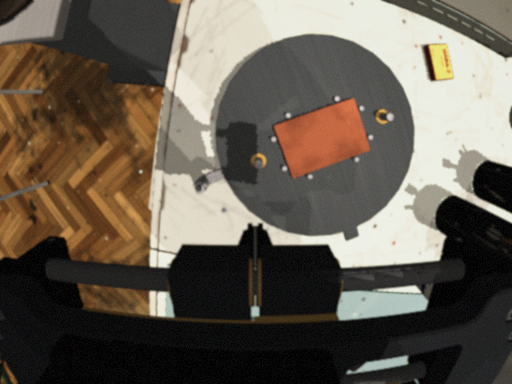

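```bash
python3 -m pendant '[0,0,0.108,0,1, 0,0,0.108,0,1, 0,0,0.105,0,1, 0,0,0,0,1]'
python3 - <<'E'
from h import *
import cv2
im=env.read_camera("wrist"); cv2.imwrite("pics/w2.png",im[:,:,::-1])
print(env.state()["t"],[(np.round(d["xyz"],1).tolist(),round(d["confidence"],2)) for d in env.landmark_of("peg_a","wrist")])
E
```

```text
t: 4.8
eef_pos: [488.5, -326.7, 51.6]
tcp_rot: [-3.138, -0.004, 1.744]
ft_force: [0.2, -0.8, -0.1]
opening: -0.001
4.85 [([625.3, -224.5, 68.6], 0.79), ([485.1, -301.2, 65.3], 0.61)]
```

View pics/w2.png

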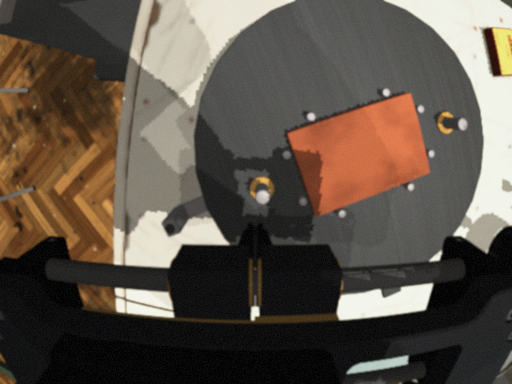

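The peg stands straight ahead of the finger (pixel 262,190; finger column 255) and the finger is clear of the pins. Flicking clockwise now.

```bash
python3 -m pendant '[0.012,0,0,0,1, 0.023,0,0,0,1, 0.034,0,0,0,1, 0.042,0,0,0,1, 0.042,0,0,0,1, 0.012,0,-0.05,0,1, 0,0,-0.14,0,1, 0,0,-0.14,0,1]'
cat > trk.py <<'E'
from h import *
import cv2
C=np.array([556.5,-260.0])
def ang(cam="wrist",c=C):
    """tongue angle from landmark with pegs for cross check"""
    t=env.state()["t"]; im=env.read_camera(cam)
    out={}
    for n in ("tongue_tip","peg_a"):
        out[n]=[(round(float(np.degrees(np.arctan2(d["xyz"][1]-c[1],d["xyz"][0]-c[0]))),1),round(float(np.hypot(d["xyz"][0]-c[0],d["xyz"][1]-c[1]))),round(d["confidence"],2)) for d in env.landmark_of(n,cam)]
    return t,out,im
E
python3 - <<'E'
from trk import *
for i in range(3):
    t,o,im=ang(); print(t,o)
cv2.imwrite("pics/w3.png",im[:,:,::-1])
E
```

```text
t: 5.9
eef_pos: [477.9, -261.4, 187.1]
tcp_rot: [-3.141, -0.001, 1.744]
ft_force: [0.6, -0.1, -0.3]
opening: 0.005
5.9 {'tongue_tip': [], 'peg_a': [(-150.5, 80, 0.95), (30.2, 79, 0.95)]}
6.05 {'tongue_tip': [(-59.0, 144, 0.71)], 'peg_a': [(-149.6, 80, 0.93), (25.3, 78, 0.76)]}
6.2 {'tongue_tip': [], 'peg_a': [(-150.7, 82, 0.68), (27.3, 79, 0.68)]}
```

View pics/w3.png

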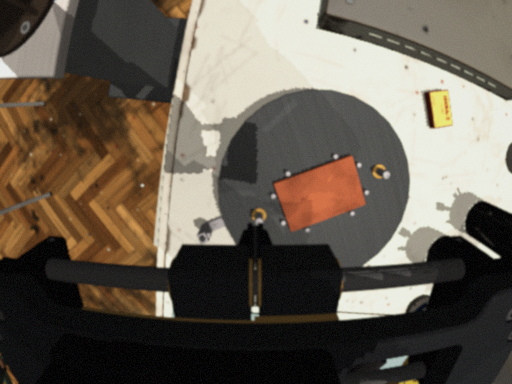

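```bash
cat >> trk.py <<'E'
M=env.camera_model("wrist")
def Rtool(s):
    from scipy.spatial.transform import Rotation as R
    return R.from_euler("xyz",s["tcp_rot"]).as_matrix()
def proj_tool(p):
    T=np.linalg.inv(M["tool_from_camera"]); q=T[:3,:3]@np.array(p)+T[:3,3]
    r=np.hypot(q[0],q[1]); th=np.arctan2(r,q[2]); return M["cx"]+M["fx"]*th*q[0]/r, M["cy"]+M["fy"]*th*q[1]/r
def proj_world(p,s): return proj_tool(Rtool(s).T@(np.array(p)-s["eef_pos"]))
def unproj(u,v,s,z):
    x,y=(u-M["cx"])/M["fx"],(v-M["cy"])/M["fy"]; th=np.hypot(x,y)
    d=np.array([np.sin(th)*x/th,np.sin(th)*y/th,np.cos(th)])
    T=M["tool_from_camera"]; R=Rtool(s); d=R@T[:3,:3]@d; o=R@T[:3,3]+s["eef_pos"]
    return o+d*(z-o[2])/d[2]
E
python3 - <<'E'
from trk import *
print(proj_tool([0,0,0]),proj_tool([10,0,0]),proj_tool([0,12,0]),proj_tool([0,0,-19]),proj_tool([10,12,-20]))
s=env.state()
print("pegs",unproj(262,212,s,67),unproj(384,173,s,67))
a=cv2.imread("pics/w2.png")[150:330,160:350]
cv2.imwrite("pics/z2.png",cv2.resize(a,None,fx=4,fy=3.3,interpolation=cv2.INTER_CUBIC)[:600])
E
```

```text
(np.float64(253.90019405678723), np.float64(223.45485062796564)) (np.float64(253.89631068984852), np.float64(210.3601911939935)) (np.float64(270.42163581164), np.float64(223.44394462675564)) (np.float64(253.80324696604976), np.float64(233.4256738115055)) (np.float64(272.19620885996994), np.float64(219.81410088214903))
pegs [ 491.50542035 -290.11863635   67.        ] [ 623.78922467 -219.48136964   67.        ]
```

View pics/z2.png

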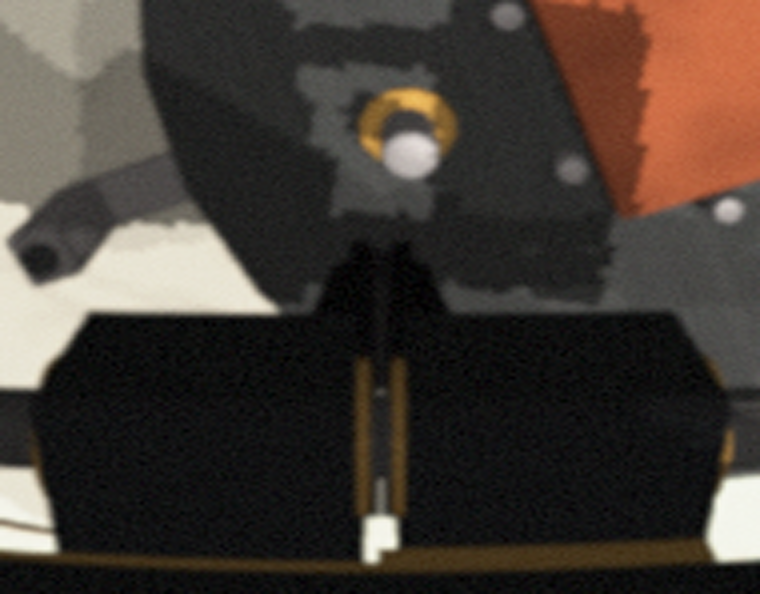

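Run:
```python
from trk import *
s2=dict(eef_pos=np.array([488.5,-326.7,51.6]),tcp_rot=[-3.138,-0.004,1.744])
print("w2 pegs",unproj(263,197,s2,67),unproj(462,124,s2,67), "plate pins?",unproj(418,107,s2,50),unproj(303,202,s2,50))
s=env.state();print(s["eef_pos"])
a=cv2.imread("pics/w3.png")[150:270,190:420]
cv2.imwrite("pics/z3.png",cv2.resize(a,None,fx=3.4,fy=3.4,interpolation=cv2.INTER_CUBIC))
```

```text
w2 pegs [ 490.31305768 -301.94185358   67.        ] [ 626.55781544 -220.91979513   67.        ] plate pins? [ 594.11787629 -217.29567458   50.        ] [ 520.63993284 -305.05112843   50.        ]
[ 477.90878503 -262.19914804  184.53672476]
```

View pics/z3.png

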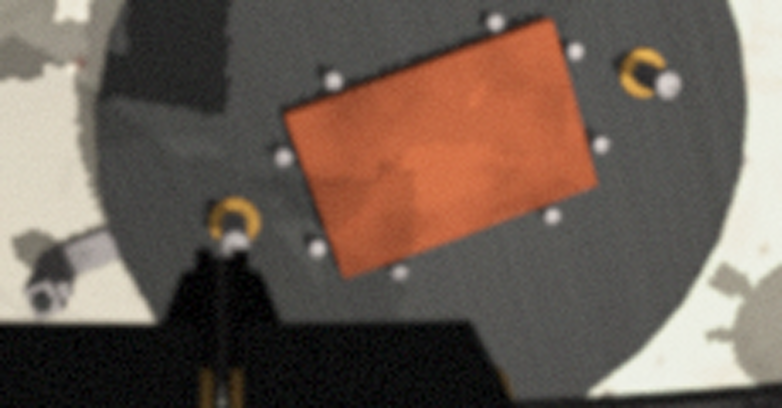

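The finger slid past the peg's outer side: the tips taper narrower than I assumed, and the peg sat about 6 mm off the path. The wheel hasn't moved. I'll turn the tool so the 20 mm wide pad side pushes, and re-centre the path using the better wheel centre (558, −261).

```bash
python3 -m pendant '[0,0,0,0.056,1, 0,0,0,0.056,1, 0,0,0,0.056,1, 0,0,0,0.056,1, 0,0,0,0.056,1, 0,0,0,0.056,1, 0,0,0,0.056,1, 0,0,0,0.056,1, 0,0,0,0.052,1, 0,0,0,0,1]'
python3 - <<'E'
from h import *
s=env.state(); print(s["eef_pos"],s["tcp_rot"])
print(rows(np.array([492.7,-332,185])-s["eef_pos"],2))
E
```

```text
t: 7.6
eef_pos: [478.1, -262.5, 185.0]
tcp_rot: [-3.14, 0.001, 0.174]
ft_force: [0.1, 0.1, -0.1]
opening: 0.004
[ 478.08982565 -262.45818997  184.9986048 ] [-3.14047696e+00  9.59701976e-04  1.74041089e-01]
([0.0029, 0.0888, -0.0], np.float64(35.52998922972473))
```

```bash
python3 -m pendant '[0.003,0.089,0,0,1, 0.003,0.089,0,0,1, 0,0,0.112,0,1, 0,0,0.112,0,1, 0,0,0.112,0,1, 0,0,0,0,1]'
python3 - <<'E'
from trk import *
s=env.state(); im=env.read_camera("wrist"); cv2.imwrite("pics/w4.png",im[:,:,::-1])
a=im[100:300,150:370,::-1]
cv2.imwrite("pics/z4.png",cv2.resize(a,None,fx=3,fy=3,interpolation=cv2.INTER_CUBIC))
print(s["eef_pos"],proj_world([490.3,-301.9,67],s))
E
```

```text
t: 8.35
eef_pos: [491.4, -331.2, 48.5]
tcp_rot: [-3.137, 0.004, 0.176]
ft_force: [-0.0, -1.0, -0.0]
opening: 0.003
[ 491.44300162 -331.17997314   48.52189164] (np.float64(212.29123180556118), np.float64(227.007929837808))
```

View pics/z4.png

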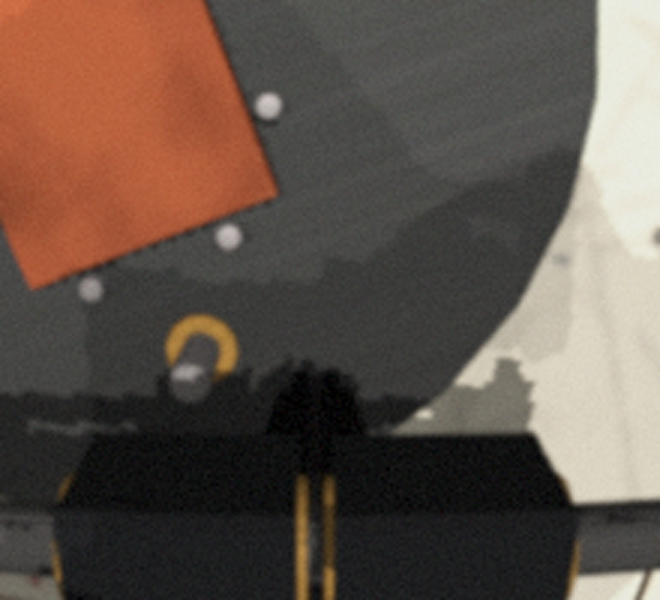

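The peg is exactly where predicted (pixel 213,226). Flicking with the wide face.

```bash
python3 -m pendant '[0,-0.02,0,0,1, 0,-0.026,0,0,1, 0,-0.032,0,0,1, 0,-0.038,0,0,1, 0,-0.042,0,0,1, 0,-0.042,0,0,1, 0,-0.01,-0.05,0,1, 0,0,-0.14,0,1, 0,0,-0.14,0,1]'
python3 - <<'E'
from trk import *
c=np.array([558.4,-261.4])
for i in range(3):
    t,o,im=ang("wrist",c); print(t,o)
cv2.imwrite("pics/w5.png",im[:,:,::-1])
E
```

```text
t: 9.52
eef_pos: [478.1, -248.6, 184.7]
tcp_rot: [-3.141, 0.001, 0.173]
ft_force: [-0.9, -0.2, 0.0]
opening: 0.006
9.525 {'tongue_tip': [(-59.3, 138, 0.91)], 'peg_a': [(30.3, 80, 0.82), (-150.3, 83, 0.72)]}
9.675 {'tongue_tip': [(-59.4, 139, 0.88)], 'peg_a': [(29.6, 79, 0.97), (-153.2, 81, 0.77)]}
9.825 {'tongue_tip': [(-59.3, 139, 0.55)], 'peg_a': [(30.1, 77, 0.89), (-151.6, 80, 0.62)]}
```

View pics/w5.png

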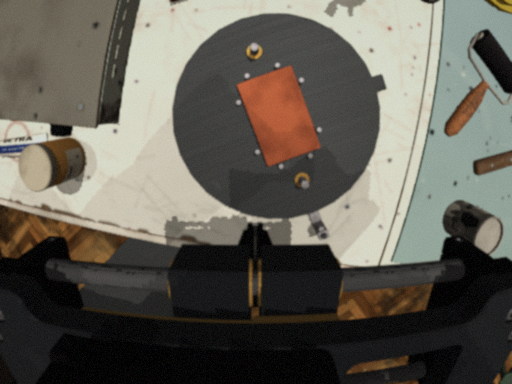

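```bash
python3 -m pendant '[0,0,0.114,0,1, 0,0.01,0.114,0,1, 0,0.03,0.114,0,1, 0,0.03,0,0,1, 0,0.02,0,0,1, 0,0,0,0,1]'
python3 - <<'E'
from trk import *
s=env.state(); im=env.read_camera("wrist")
a=im[100:300,150:370,::-1]
cv2.imwrite("pics/z6.png",cv2.resize(a,None,fx=3,fy=3,interpolation=cv2.INTER_CUBIC))
print(s["eef_pos"],s["ft_force"],proj_world([490.3,-301.9,67],s))
E
```

```text
t: 10.72
eef_pos: [485.3, -286.0, 48.2]
tcp_rot: [3.14, -0.002, 0.172]
ft_force: [0.0, -0.4, 0.3]
opening: 0.003
[ 485.33788804 -286.02287445   48.21666787] [ 0.01112234 -0.41130704  0.2920955 ] (np.float64(280.7458682894553), np.float64(229.81491965186206))
```

View pics/z6.png

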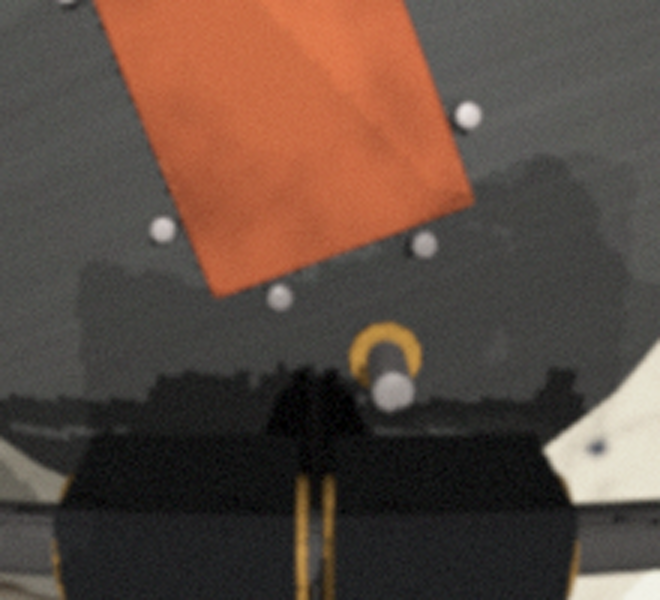

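```bash
python3 -m pendant '[0,0.015,0,0,1]';python3 -m pendant '[0,0.015,0,0,1]'; python3 -m pendant '[0,0.015,0,0,1]'
python3 - <<'E'
from trk import *
s=env.state(); im=env.read_camera("wrist")
a=im[100:300,150:370,::-1]
cv2.imwrite("pics/z7.png",cv2.resize(a,None,fx=3,fy=3,interpolation=cv2.INTER_CUBIC))
print(s["eef_pos"],s["ft_force"],proj_world([490.3,-301.9,67],s))
E
```

```text
t: 10.9
eef_pos: [485.9, -290.9, 47.7]
tcp_rot: [3.141, -0.001, 0.174]
ft_force: [0.2, 0.0, 0.1]
opening: 0.006
t: 11.02
eef_pos: [487.0, -297.2, 47.2]
tcp_rot: [3.141, -0.001, 0.173]
ft_force: [-0.7, 0.1, -0.6]
opening: 0.008
t: 11.15
eef_pos: [487.9, -303.2, 46.8]
tcp_rot: [3.141, -0.0, 0.173]
ft_force: [0.2, -0.4, 0.3]
opening: 0.004
[ 487.91451211 -303.21866086   46.81972781] [ 0.16373056 -0.35139557  0.27896256] (np.float64(254.57801119280552), np.float64(230.14754933988533))
```

View pics/z7.png

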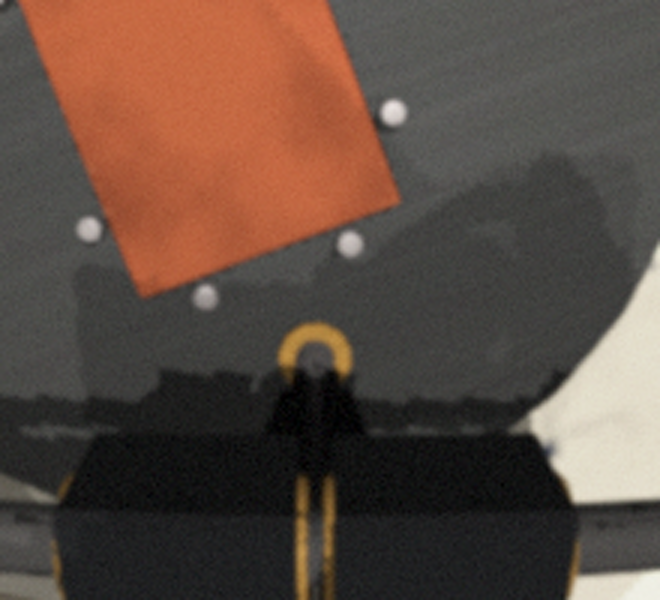

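Run:
```python
from trk import *
o=[]
for c,(r0,c0) in {"side":(150,180),"scene":(150,190)}.items():
    im=env.read_camera(c)[r0:r0+110,c0:c0+160,::-1]
    o.append(cv2.resize(im,None,fx=2.7*1.0,fy=2.7,interpolation=cv2.INTER_CUBIC))
cv2.imwrite("pics/z8.png",cv2.vconcat(o))
for n in ("wheel","peg_a"): pass
```

```text
(no output)
```

View pics/z8.png

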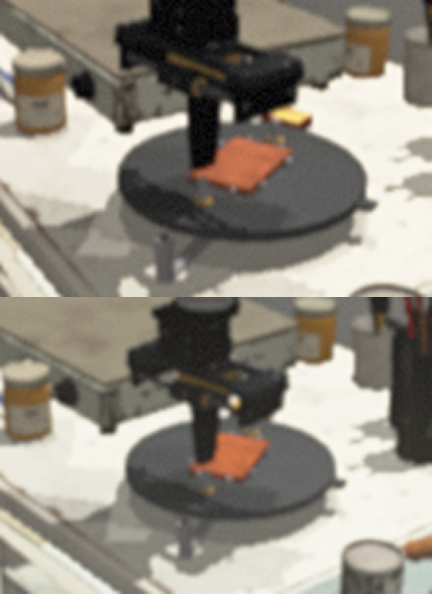

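Run:
```python
from trk import *
s=env.state()
for c,(r0,c0) in {"side":(150,180),"scene":(150,190)}.items():
    m=env.camera_model(c)
    for p in [s["eef_pos"],s["eef_pos"]+[0,0,20],[490.3,-301.9,42],[490.3,-301.9,67]]:
        q=m["view"][:3,:3]@np.array(p)+m["view"][:3,3]
        u,v=m["fx"]*q[0]/q[2]+m["cx"],m["fy"]*q[1]/q[2]+m["cy"]
        print(c,np.round(p),round((u-c0)*2.7),round((v-r0)*2.7)+(297 if c=="scene" else 0))
```

```text
side [ 488. -303.   47.] 199 196
side [ 488. -303.   67.] 200 177
side [ 490. -302.   42.] 201 199
side [ 490. -302.   67.] 201 175
scene [ 488. -303.   47.] 203 487
scene [ 488. -303.   67.] 203 472
scene [ 490. -302.   42.] 204 490
scene [ 490. -302.   67.] 204 470
```

The side view shows the shut fingertips end roughly 20 mm above the nominal TCP, so the finger passed over the peg both times. I'll move beside the peg and lower it, watching the force.

```bash
python3 -m pendant '[0.005,0.035,-0.01,0,1, 0,0.035,0,0,1, 0,0,0.03,0,1, 0,0,0.02,0,1, 0,0,0,0,1]'
python3 -m pendant '[0,0,0.01,0,1]'; python3 -m pendant '[0,0,0,0,1]'
python3 - <<'E'
from trk import *
o=[]
s=env.state()
im=env.read_camera("wrist"); a=im[130:260,180:340,::-1]
o.append(cv2.resize(a,None,fx=2.7,fy=2.2))
for c,(r0,c0) in {"side":(150,180)}.items():
    im=env.read_camera(c)[r0:r0+110,c0:c0+160,::-1]
    o.append(cv2.resize(im,None,fx=2.7*1.0,fy=2.7,interpolation=cv2.INTER_CUBIC))
    m=env.camera_model(c)
    for dz in (0,10,20,25):
        p=s["eef_pos"]+[0,0,dz]
        q=m["view"][:3,:3]@np.array(p)+m["view"][:3,3]
        u,v=m["fx"]*q[0]/q[2]+m["cx"],m["fy"]*q[1]/q[2]+m["cy"]
        print(c,np.round(p),round((u-c0)*2.7),round((v-r0)*2.7)+286)
cv2.imwrite("pics/z9.png",cv2.vconcat(o))
E
```

```text
t: 11.92
eef_pos: [494.0, -329.4, 29.5]
tcp_rot: [-3.14, 0.001, 0.173]
ft_force: [0.5, 1.1, 1.3]
opening: 0.009
t: 12.05
eef_pos: [494.7, -329.9, 26.6]
tcp_rot: [3.141, -0.0, 0.173]
ft_force: [-0.2, -0.3, 0.1]
opening: 0.004
t: 12.18
eef_pos: [494.5, -329.8, 26.4]
tcp_rot: [-3.141, 0.0, 0.173]
ft_force: [-0.8, 0.8, 0.3]
opening: 0.008
side [ 495. -330.   26.] 221 512
side [ 495. -330.   36.] 221 502
side [ 495. -330.   46.] 221 492
side [ 495. -330.   51.] 221 488
```

View pics/z9.png

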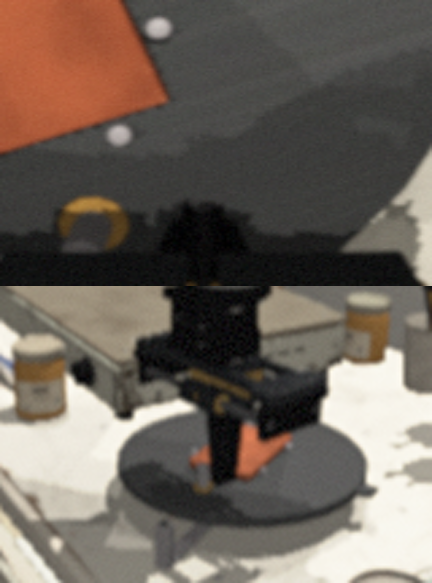

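```bash
python3 -m pendant '[0,0,0.008,0,1, 0,0,0,0,1]'
python3 -m pendant '[0,-0.02,0,0,1, 0,-0.026,0,0,1, 0,-0.032,0,0,1, 0,-0.038,0,0,1, 0,-0.042,0,0,1, 0,-0.042,0,0,1, 0,-0.01,-0.05,0,1, 0,0,-0.14,0,1, 0,0,-0.14,0,1]'
python3 - <<'E'
from trk import *
c=np.array([558.4,-261.4])
for i in range(3):
    t,o,im=ang("wrist",c); print(t,o)
cv2.imwrite("pics/w10.png",im[:,:,::-1])
E
```

```text
t: 12.52
eef_pos: [494.5, -329.9, 23.2]
tcp_rot: [-3.141, 0.0, 0.173]
ft_force: [-0.9, 0.2, 0.3]
opening: 0.003
t: 13.65
eef_pos: [479.7, -246.1, 156.7]
tcp_rot: [-3.141, 0.001, 0.173]
ft_force: [0.7, -0.0, -0.1]
opening: 0.003
13.65 {'tongue_tip': [(-148.2, 138, 0.58)], 'peg_a': [(123.3, 84, 0.9), (-61.3, 81, 0.74)]}
13.8 {'tongue_tip': [(-163.3, 144, 0.8)], 'peg_a': [(108.2, 308, 0.58), (108.1, 85, 0.56)]}
13.95 {'tongue_tip': [(-179.3, 140, 0.97), (-90.8, 82, 0.62)], 'peg_a': [(93.3, 84, 0.66), (-89.7, 83, 0.63)]}
```

View pics/w10.png

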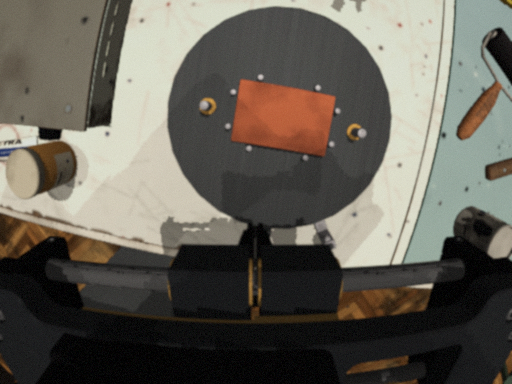

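It's spinning clockwise at about 104°/s (1.8 rad/s). While it runs I'll place the finger over the bare rim, clear of the pegs, and keep tracking.

```bash
python3 -m pendant '[-0.026,0,0,0,1, -0.026,0,0.05,0,1, -0.026,0,0.08,0,1, 0,0,0.08,0,1, 0,0,0.07,0,1, 0,0,0,0,1]'
python3 - <<'E'
from trk import *
c=np.array([558.4,-261.4])
for i in range(5):
    t,o,im=ang("wrist",c); print(t,o)
cv2.imwrite("pics/w11.png",im[:,:,::-1])
E
```

```text
t: 14.85
eef_pos: [447.9, -252.1, 41.9]
tcp_rot: [-3.139, 0.003, 0.173]
ft_force: [0.1, 0.1, -0.3]
opening: 0.003
14.85 {'tongue_tip': [(92.8, 145, 0.77)], 'peg_a': [(-176.2, 79, 0.6)]}
15.0 {'tongue_tip': [(76.5, 140, 0.69)], 'peg_a': [(170.1, 78, 0.65)]}
15.15 {'tongue_tip': [], 'peg_a': [(154.0, 80, 0.85)]}
15.3 {'tongue_tip': [], 'peg_a': [(141.6, 81, 0.76), (-41.0, 77, 0.6)]}
15.45 {'tongue_tip': [], 'peg_a': [(127.9, 79, 0.69), (-55.2, 76, 0.57)]}
```

View pics/w11.png

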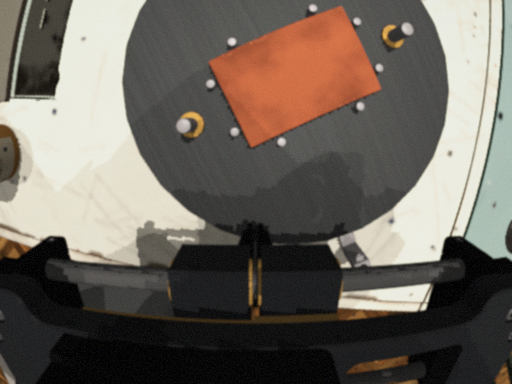

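```bash
for i in 1 2 3; do python3 -m pendant '[0,0,0,0,1, 0,0,0,0,1, 0,0,0,0,1, 0,0,0,0,1, 0,0,0,0,1, 0,0,0,0,1, 0,0,0,0,1, 0,0,0,0,1, 0,0,0,0,1, 0,0,0,0,1]' | head -1; done
python3 - <<'E'
from trk import *
c=np.array([558.4,-261.4])
for i in range(5):
    t,o,im=ang("wrist",c); print(t,o)
print([np.round(d["xyz"],1).tolist() for d in env.landmark_of("pointer_tip","wrist")])
cv2.imwrite("pics/w12.png",im[:,:,::-1])
E
```

```text
t: 16.85
t: 18.1
t: 19.35
19.35 {'tongue_tip': [(99.0, 141, 0.66)], 'peg_a': [(-169.4, 81, 0.89)]}
19.5 {'tongue_tip': [(89.3, 140, 0.6)], 'peg_a': [(-179.0, 81, 0.63)]}
19.65 {'tongue_tip': [(80.1, 140, 0.56)], 'peg_a': [(173.5, 80, 0.63)]}
19.8 {'tongue_tip': [], 'peg_a': [(162.5, 82, 0.74)]}
19.95 {'tongue_tip': [], 'peg_a': [(153.2, 80, 0.69)]}
[[431.2, -337.7, 35.1]]
```

```bash
for i in 1 2; do python3 -m pendant '[0,0,0,0,1, 0,0,0,0,1, 0,0,0,0,1, 0,0,0,0,1, 0,0,0,0,1, 0,0,0,0,1, 0,0,0,0,1, 0,0,0,0,1, 0,0,0,0,1, 0,0,0,0,1]' | head -1; done
python3 -m pendant '[0,0,0.02,0,1, 0,0,0.018,0,1, 0,0,0,0,1]'
python3 - <<'E'
from trk import *
c=np.array([558.4,-261.4])
for i in range(4):
    t,o,im=ang("wrist",c); print(t,o)
cv2.imwrite("pics/w13.png",im[:,:,::-1])
E
```

```text
t: 21.4
t: 22.65
t: 23.02
eef_pos: [449.0, -252.4, 27.4]
tcp_rot: [-3.14, 0.001, 0.173]
ft_force: [-0.1, -0.8, -0.3]
opening: 0.003
23.025 {'tongue_tip': [(-92.7, 138, 0.74)], 'peg_a': [(176.2, 84, 0.78)]}
23.175 {'tongue_tip': [(-97.5, 142, 0.73)], 'peg_a': [(170.1, 84, 0.69)]}
23.325 {'tongue_tip': [(-104.4, 141, 0.7)], 'peg_a': [(162.8, 83, 0.69)]}
23.475 {'tongue_tip': [(-110.9, 141, 0.61)], 'peg_a': [(158.4, 84, 0.81)]}
```

View pics/w13.png

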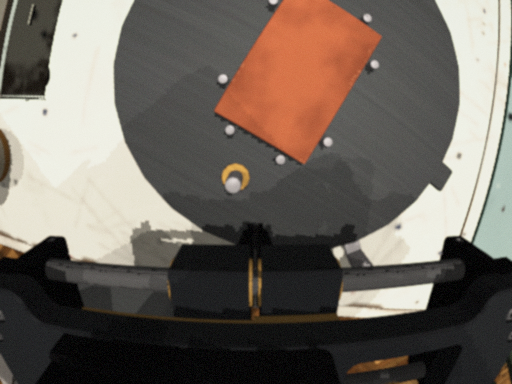

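```bash
python3 -m pendant '[0,0,0,0,1, 0,0,0,0,1, 0,0,0,0,1, 0,0,0.005,0,1, 0,0,0.005,0,1]'; python3 -m pendant '[0,0,0.01,0,1]'
```

```text
t: 24.25
eef_pos: [449.3, -252.6, 24.0]
tcp_rot: [-3.141, 0.0, 0.173]
ft_force: [-0.1, 0.2, -0.0]
opening: 0.008
t: 24.38
eef_pos: [449.4, -252.6, 20.0]
tcp_rot: [3.142, -0.0, 0.173]
ft_force: [-1.1, -1.2, -0.2]
opening: 0.002
```

```bash
python3 -m pendant '[0,0,0.014,0,1]'
```

```text
t: 24.5
eef_pos: [449.4, -252.6, 14.3]
tcp_rot: [-3.142, -0.0, 0.173]
ft_force: [-0.2, -0.7, -0.2]
opening: 0.002
```

```bash
python3 -m pendant '[0,0,0.014,0,1]'
```

```text
t: 24.62
eef_pos: [449.5, -252.7, 9.5]
tcp_rot: [3.141, -0.0, 0.173]
ft_force: [-20.0, 0.7, 94.8]
opening: 0.003
```

```bash
python3 -m pendant '[0,0,-0.004,0,1]'
python3 - <<'E'
from trk import *
c=np.array([558.4,-261.4])
for i in range(2):
    t,o,im=ang("wrist",c); print(t,o)
cv2.imwrite("pics/w14.png",im[:,:,::-1])
s=env.state(); print(s["eef_pos"],s["ft_force"])
print([np.round(d["xyz"],1).tolist() for d in env.landmark_of("pointer_tip","wrist")])
E
```

```text
t: 24.75
eef_pos: [449.3, -252.7, 10.7]
tcp_rot: [3.141, -0.0, 0.173]
ft_force: [-0.4, -0.9, 1.0]
opening: 0.004
24.75 {'tongue_tip': [(-151.2, 141, 0.98)], 'peg_a': [(118.8, 85, 0.85), (-60.8, 83, 0.6)]}
24.9 {'tongue_tip': [(-151.6, 141, 0.84), (-21.8, 2, 0.3)], 'peg_a': [(121.4, 85, 0.76), (-66.1, 83, 0.55)]}
[ 449.28580579 -252.54426013   10.35604739] [-1.11417012 -0.24044695  0.08465991]
[]
```

View pics/w14.png

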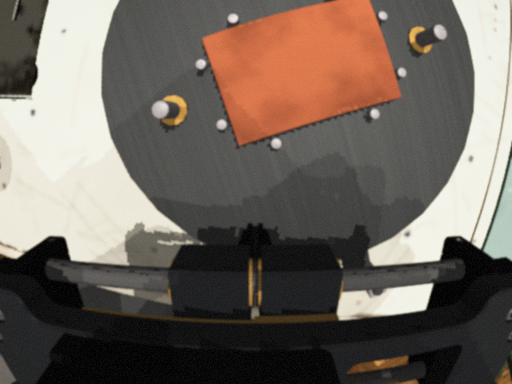

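Braked: the wheel stands about 4° past my pointer estimate. The press spiked to 95 N, below the 120 N limit. I'll lift straight off and measure the gap.

```bash
python3 -m pendant '[0,0,-0.02,0,1, 0,0,-0.1,0,1, 0,0,-0.15,0,1, 0,0,-0.15,0,1, 0.1,0,0,0,1, 0,0,0,0,1]'
python3 - <<'E'
from trk import *
c=np.array([558.4,-261.4])
for cam in ("wrist","wrist","scene","side"):
    s=env.state();t,o,im=ang(cam,c); print(cam,t,o,[np.round(d["xyz"],1).tolist() for d in env.landmark_of("pointer_tip",cam)],[np.round(d["xyz"],1).tolist() for d in env.landmark_of("tongue_tip",cam)])
    if cam=="wrist": cv2.imwrite("pics/w15.png",im[:,:,::-1]); print(s["eef_pos"],proj_world([435,-341,38],s))
E
```

```text
t: 25.85
eef_pos: [490.2, -245.5, 179.7]
tcp_rot: [3.14, -0.002, 0.174]
ft_force: [-0.4, 0.2, -0.6]
opening: 0.006
wrist 25.85 {'tongue_tip': [(-151.3, 138, 0.69), (102.7, 410, 0.31)], 'peg_a': [(-63.6, 82, 0.87), (120.1, 83, 0.56)]} [[429.6, -337.2, 35.0]] [[437.1, -327.7, 35.0], [468.3, 138.9, 1.3]]
[ 490.22573908 -245.47063919  179.68083753] (np.float64(321.4670845693288), np.float64(236.11830777213856))
wrist 26.1 {'tongue_tip': [(-151.7, 142, 0.74), (102.5, 412, 0.2)], 'peg_a': [(120.5, 85, 0.95), (-62.6, 82, 0.57)]} [[433.7, -338.8, 35.9], [595.8, -335.4, 65.3]] [[433.5, -328.7, 37.3], [469.1, 141.0, 1.4]]
[ 487.93694642 -245.71955006  178.28668283] (np.float64(322.303769314865), np.float64(234.49577306495456))
scene 26.35 {'tongue_tip': [(-151.0, 143, 0.64)], 'peg_a': [(118.5, 74, 0.83), (-65.7, 79, 0.7)]} [[437.6, -339.3, 38.1]] [[433.6, -330.5, 42.2]]
side 26.6 {'tongue_tip': [(-151.3, 140, 0.92)], 'peg_a': [(-61.1, 80, 0.81), (116.8, 78, 0.67)]} [[435.6, -342.2, 36.9]] [[435.8, -328.6, 37.3]]
```

View pics/w15.png

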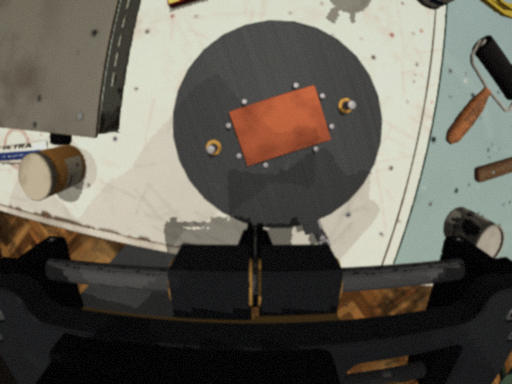

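```bash
python3 -m pendant '[-0.08,0.02,0,0,1, -0.08,0.02,0,0,1, 0,0,0,0,1, 0,0,0,0,1]'
python3 - <<'E'
from trk import *
s=env.state();c=np.array([558.4,-261.4])
t,o,im=ang("wrist",c); print(t,o,[np.round(d["xyz"],1).tolist() for d in env.landmark_of("pointer_tip","wrist")],[np.round(d["xyz"],1).tolist() for d in env.landmark_of("tongue_tip","wrist")])
u,v=map(int,proj_world([435,-335,40],s)); print(u,v,s["eef_pos"],s["tcp_rot"])
r0,c0=max(0,v-50),u-65
cv2.imwrite("pics/w16.png",im[:,:,::-1]);cv2.imwrite("pics/z16.png",cv2.resize(im[r0:r0+100,c0:c0+130,::-1],None,fx=6,fy=6,interpolation=cv2.INTER_CUBIC)); print(r0,c0)
E
```

```text
t: 27.35
eef_pos: [428.9, -272.6, 178.8]
tcp_rot: [3.141, -0.001, 0.173]
ft_force: [0.2, -0.2, -0.6]
opening: 0.008
27.35 {'tongue_tip': [(-150.7, 139, 0.94)], 'peg_a': [(119.8, 85, 0.88), (-64.3, 82, 0.81)]} [[432.3, -339.4, 34.8]] [[437.4, -329.2, 36.5]]
307 185 [ 428.92730455 -272.61265477  178.79428284] [ 3.14131214e+00 -5.72885118e-04  1.72615601e-01]
135 242
```

View pics/z16.png

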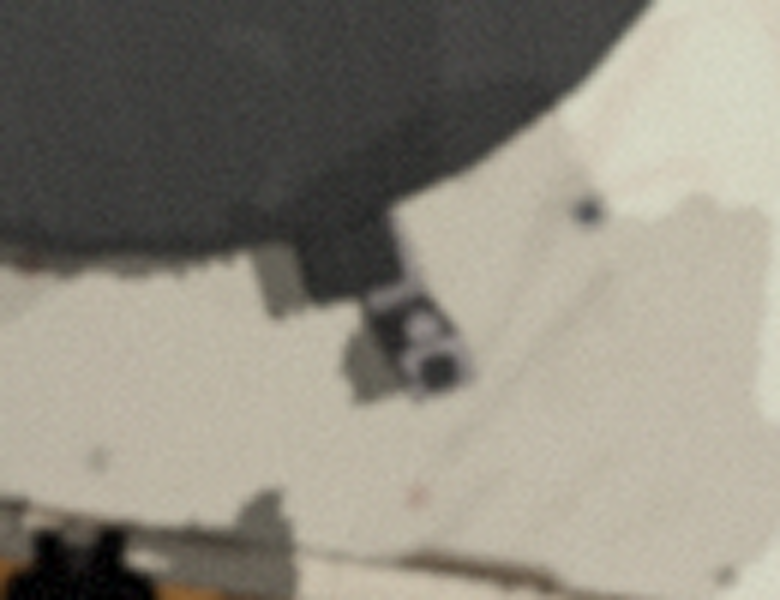

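Run:
```python
from trk import *
s=env.state();c=np.array([558.4,-261.4])
def P(x,y,z):
    p=unproj(242+x/6,135+y/6,s,z); d=p[:2]-c; return np.round(p,1),round(np.degrees(np.arctan2(d[1],d[0])),1),round(np.hypot(*d),1)
print("tongue corners",P(317,303,41),P(405,278,41))
print("pointer corners top46",P(370,300,46),P(415,285,46),"outer",P(405,390,46),P(475,375,46))
for cam in ("scene","side","wrist"):
  for n in ("jar","tin","tube","plate","wheel_center"):
    if n=="jar": env.read_camera(cam)
    print(cam,n,[(np.round(d["xyz"],1).tolist(),round(d["confidence"],2)) for d in env.landmark_of(n,cam)][:2])
print(env.state()["t"])
```

```text
tongue corners (array([ 432.8, -318.8,   41. ]), np.float64(-155.5), np.float64(138.1)) (array([ 440.9, -335. ,   41. ]), np.float64(-147.9), np.float64(138.7))
pointer corners top46 (array([ 436.2, -328. ,   46. ]), np.float64(-151.4), np.float64(139.1)) (array([ 440.8, -336.2,   46. ]), np.float64(-147.6), np.float64(139.4)) outer (array([ 419.7, -338.9,   46. ]), np.float64(-150.8), np.float64(158.9)) (array([ 425.1, -352.2,   46. ]), np.float64(-145.7), np.float64(161.3))
scene jar [([460.1, 29.2, 3.1], 0.92)]
scene tin [([471.5, -577.6, 8.5], 0.89)]
scene tube [([465.0, 146.0, 0.5], 0.69)]
scene plate [([556.4, -262.4, 43.3], 0.55)]
scene wheel_center [([558.0, -258.8, 43.6], 0.57)]
side jar [([435.2, -341.9, 37.7], 0.75), ([594.4, -334.3, 65.9], 0.74)]
side tin [([471.6, -579.9, 5.3], 0.62)]
side tube [([465.3, 136.4, -5.5], 0.51)]
side plate [([556.9, -263.9, 43.0], 0.82)]
side wheel_center [([556.9, -259.6, 45.3], 0.84)]
wrist jar [([462.0, 29.0, 0.1], 0.97)]
wrist tin [([471.7, -577.2, 5.6], 0.68)]
wrist tube [([466.4, 138.9, 0.7], 0.73)]
wrist plate [([560.5, -267.3, 40.4], 0.97)]
wrist wheel_center []
28.5
```

The wheel hasn't moved in 2.6 s. The tongue reads about −151.5° and the pointer −148°, which puts the tips about 11 mm apart against the 18 mm allowed. The plate and bystanders are unmoved and the arm is clear, so I'm handing in.

Run:
```python
from trk import *
t,o,im=ang("wrist",np.array([558.4,-261.4])); print(t,o)
print(env.job_done())
```

```text
28.5 {'tongue_tip': [(-151.6, 140, 0.7)], 'peg_a': [(-62.3, 84, 0.92), (121.7, 85, 0.59)]}
the job is handed in; nothing more can be done
None
```

I spun the wheel, braked it with a fingertip and handed the job in at about 28.5 s. It was standing still, with the tongue about 11 mm from the pointer (18 mm allowed). No verdict was reported.

- **Flick:** The first two tries passed over the peg without moving the wheel. When shut, the fingertips end about 30 mm short of the stated tool point. On the third try, set lower, the wheel turned clockwise at about 1.8 rad/s.
- **Free run:** It ran untouched for about 11 s.
- **Brake:** I pressed a finger on the bare rim at about 24.6 s, while the wheel was still turning at roughly 0.5 rad/s. It stopped about 4° past the pointer. The press reached 95 N for a moment; I aimed for 5 to 10 N, and the wrist limit is 120 N. I lifted the finger straight off.
- **Last checks:** The tongue stayed at about −151.5° from 24.75 to 28.5 s, and the pointer is at about −148°. I did not ease it closer, because it was already within tolerance.
- **Plate and bystanders:** The tin and tube read within about 8 mm of their start positions, and so did the jar from two of the three cameras. The side camera's last jar reading landed on the pointer, so I ignored it. The plate read 2 to 6 mm from the wheel centre and lay flat, within the measuring error.

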